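# Clamp the white cream jar

## Task

Two small jar presses stand on the salon counter with their red levers raised. Push the lever of the press that holds the white cream jar all the way down, so that its pad rests on the jar's lid, and let go. Leave the lever of the other press, with the amber jar, raised, and keep the white jar standing in its place.

Things in the scene. Friction and masses are not known exactly. Their poses are not given: they have to be found in the camera images.
- cream_paddle (a point): Middle of the upper face of the red paddle (34 long, 26 wide, 10 mm thick) ending the lever of the white jar's press. Turns with the lever: x runs along the lever to the pivot, y is parallel to the level pivot axis, z is the face's normal. Pivot: 68 mm along +x, 5 mm along -z, 137 mm above the counter. The lever points towards the robot within 20 degrees; only the base plate lies under the paddle.
- cream_lever (a joint): Angle (rad) of that lever: 0 = fully raised (40 degrees above level), grows as it is pushed down, level at 0.70, stop at 1.30 (34 degrees below level, the point then about 103 mm above the counter). Starts at 0 to 0.25. Stiff: 2 to 3 N at the paddle move it, and it stays where it is left. The rubber pad goes down with it, 20 mm in all, and reaches the lid at the stop.
- amber_lever (a joint): The same for the lever of the other, identical press, which holds the amber jar with the black lid. It starts raised, at 0 to 0.25, and is to be left so. Either press may be the left one; they stand at least 300 mm apart, middle to middle.
- cream_jar: White jar with white lid, 72 mm across, 55 mm tall, loose under the pad of its press. Origin: centre of its underside, 15 mm above the counter; z up. The press is a fixed arch over the jar: black base plate 140 x 150 x 15 mm, two steel posts, grey crossbar 34 mm deep, 146 mm wide, its top 157 mm above the counter; the lever sticks out of the middle of the crossbar's front.
Mind the look-alikes: they are no part of the job. What is shaped like the part that bears cream_paddle but yellow is not meant.

How it is judged:
At the end, for the whole second after the job is handed in: The white jar's lever is down (joint above 1.10 rad, that is within 0.20 rad of its stop) and let go, the amber jar's lever is still raised (below 0.50 rad), and the white jar stands still and upright (within 10 degrees) less than 15 mm from where it was (value of joint cream_lever above 1.1 rad and value of joint amber_lever below 0.5 rad and distance of cream_jar from where it was at the start of the episode below 0.015 m and angle between cream_jar's own z axis and vertical below 0.17 rad and linear speed of cream_jar below 0.02 m/s); the robot touches nothing.
It fails at once if the lever of the amber jar's press is lowered (beyond 0.50 rad) (value of joint amber_lever above 0.5 rad).
It also fails if it takes over 27 s, if anything falls off the work surface, if the arm or the gripper's body presses on something with over 40 N, if the wrist force passes 120 N, or if a joint passes its speed limit or range.

## Robot

A 6-joint arm with a two-finger parallel gripper is mounted at the origin on the work surface. World frame = base frame: x ahead of the robot, y to its left, z up, the work surface at z = 0. Lengths are in m, angles in rad, forces in N, time in s.
With the tool pointing down it reaches from about 0.3 to 0.75 m from the base axis. Payload 8.5 kg.
Tool frame: the origin (TCP) lies on the centre line of the jaws, within the pads' length; the fingertips stand 19 mm ahead of it and the grasp point (between the pads) is the TCP; z points along the fingers, y is the line along which they close (so a half turn about z gives the same grasp; the last joint's range is limited). The gripper opens to 85 mm and grips with 20 to 120 N. Pads are 22 mm wide; open, the fingers measure 114 mm over their backs; the gripper's body (76 mm by 85 mm) begins 54 mm behind the grasp point. The pads swing forward as they close: fully open they stand 13 mm farther back than shut.
Start: joints at [0.892, 0.381, 1.297, -0, 1.464, -0.215], TCP at [0.246, 0.492, 0.228] pointing down, gripper open.
Joint ranges: [-3.11, 3.11], [-0.89, 2.33], [0.22, 2.48], [-1.42, 4.56], [0.17, 2.85], [-2.88, 2.88]. Speed limits (rad/s): [2.39, 2.39, 3.14, 3.14, 3.14, 3.14].

## Interface

Orientations are given as a rotation vector (axis times angle).
In Python, from workcell import manip, viewer gives the robot as it stands.
- The arm moves only by the tool play_rows, never from a script. Its argument "increments" is one flat list of numbers, 7 for each row, row after row: the closure, from 0 (fully open) to 1 (shut), then the shift along the tool's x, y, z in m, then the turn, a rotation vector about the tool's x, y, z in degrees. In form: [gripper, tx, ty, tz, rx, ry, rz, gripper, tx, ty, tz, rx, ry, rz, ...]. A call has 1 to 8 rows; each row is the pose to reach, as a shift and turn from the pose commanded when the call began, along the tool's axes at that moment; what a row does not reach only later rows make up. A row lasts 1/12 s, in which the tool goes at most 41.7 mm and 7.16 degrees, less where a joint would pass 70% of its speed; a pose out of reach is approached as far as the arm can. A call with a gripper value outside its range is refused whole. The fingers move at their own pace and stop on an object; "newtons" is the grip in N (left out, the last holds). Time passes only in rows, so rows that repeat a pose let the fingers close. It gives the time, the measured TCP pose, the force, the opening and the grip force at its end, in the units of the state.
- manip.read_state(): the state, without advancing time (a new reading comes with each control period).
- viewer.get_image(name): name is "scene" or "top" or "wrist"; returns the picture (480x640x3 uint8, blue, green, red); there is no depth.
- viewer.calibration(name): a dict with "intrinsics" (3x3 intrinsics, pixels), "dist_coeffs" ([k1, k2, p1, p2, k3] as OpenCV has them; the pictures are not rectified), "R" (3x3) and "t" (3): a world point X has camera coordinates R X + t. Camera axes: x right, y down, z forward; pixel columns grow to the right and rows downward; lengths in m; the calibration is good to about 2 mm. A picture is of the moment at which its call begins: read the wrist's pose just before it. calibration takes no time and is no camera call; for the wrist camera it gives the pose at the moment of the call.
- manip.sign_off(): hands the job in; it is judged then, once.
The state is a dict: "t": time; "joints": joint angles; "joint_vel": joint speeds; "joint_efforts": joint torques, N m; "tool_pos": TCP position; "tcp_rot": TCP orientation; "wrist_force": force on the tool from outside, world axes, zero at the start; "torque": the same for the moment, N m; "gripper_width": finger opening in m; "finger_force": force on a finger pad.
Only numpy, scipy, OpenCV 4.12 (cv2) and the standard library are available. Lean on these libraries where they do the work, as an engineer would, in place of code of your own. Each camera call takes 0.05 s, during which the arm holds its last target. There are 200 camera calls.

## Working session

There is one attempt and no reset: what is moved stays moved. The work goes in short steps, Python scripts to look and compute and a tool call to move; the robot and the scene stay as the last step left them, time stands still between calls to the robot, and variables do not carry over. Pictures are saved under pics/ and viewed, at most 10 in all, crops included, and the job is handed in when it is done.

Besides the shell and the picture viewer there is one more tool, called as name(argument=value, ...) on one line, values as JSON. play_rows: Moves the arm, as the interface text tells. Its arguments: {"type":"object","properties":{"increments":{"type":"array","items":{"type":"number"}},"newtons":{"type":"number"}},"required":["increments"]}

```bash
mkdir -p pics && python3 - <<'E'
from workcell import manip, viewer
import cv2
s=manip.read_state();print(s["t"],s["tool_pos"],s["tcp_rot"])
for n in("scene","top"):
    cv2.imwrite(f"pics/{n}0.png",viewer.get_image(n))
    c=viewer.calibration(n);print(n,c["R"],c["t"],c["intrinsics"],c["dist_coeffs"])
E
```

```text
0.0 [0.24587176 0.49165286 0.22772054] [-7.21931815e-01 -3.05691253e+00  2.04317322e-03]
scene [[-0.58490092  0.81109358 -0.00425761]
 [ 0.65456335  0.46890997 -0.59301793]
 [-0.4789966  -0.34964361 -0.805178  ]] [ 0.28518977 -0.2529787   1.099543  ] [[448.81086924   0.         314.09419347]
 [  0.         448.81086924 239.00690728]
 [  0.           0.           1.        ]] [-0.05912753  0.          0.          0.          0.        ]
top [[-0.01308128 -0.99965622  0.02272253]
 [-0.99889809  0.01204029 -0.04536118]
 [ 0.045072   -0.02329087 -0.9987122 ]] [-0.01307738  0.49140819  0.85551167] [[477.26141019   0.         322.55062673]
 [  0.         477.26141019 236.60816114]
 [  0.           0.           1.        ]] [0.04031745 0.         0.         0.         0.        ]
```

View pics/scene0.png

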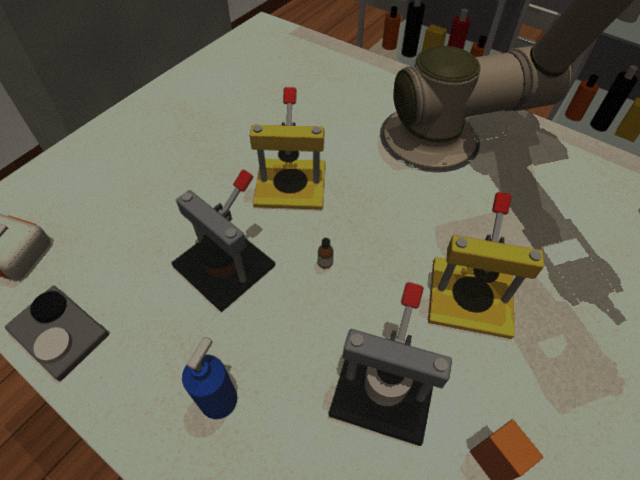

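View pics/top0.png

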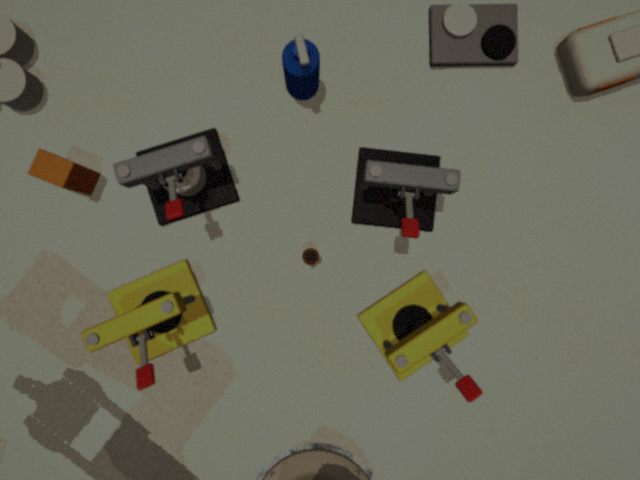

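The scene picture shows the white jar's press at lower right (red paddle at 412,295). In the top picture it is at upper left (paddle at 174,209, crossbar screws at 124,170 and 201,146). The amber jar's press is the other black and grey one, and the yellow ones are look-alikes.

```bash
cat > h.py <<'E'
import numpy as np, cv2
from workcell import manip, viewer
def ray(n,uv):
    c=viewer.calibration(n);R=np.array(c["R"]);t=np.array(c["t"])
    p=cv2.undistortPoints(np.array([[uv]],float),np.array(c["intrinsics"]),np.array(c["dist_coeffs"]))[0,0]
    d=R.T@np.array([p[0],p[1],1]);return -R.T@t,d/np.linalg.norm(d)
def plane(n,uv,z):
    o,d=ray(n,uv);return o+d*(z-o[2])/d[2]
def tri(a,b):
    (o1,d1),(o2,d2)=a,b
    k=np.linalg.lstsq(np.c_[d1,-d2],o2-o1,rcond=None)[0]
    p,q=o1+k[0]*d1,o2+k[1]*d2;return (p+q)/2,np.linalg.norm(p-q)
def red(img,near,r=25):
    h=cv2.cvtColor(img,cv2.COLOR_BGR2HSV)
    m=cv2.inRange(h,(0,170,60),(6,255,255))|cv2.inRange(h,(174,170,60),(179,255,255))
    n,l,s,c=cv2.connectedComponentsWithStats(m)
    i=min(range(1,n),key=lambda i:np.hypot(*(c[i]-near))+(1e3 if s[i,4]<60 else 0));return c[i],s[i]
E
python3 - <<'E'
from h import *
S=cv2.imread("pics/scene0.png");T=cv2.imread("pics/top0.png")
for a,b in(((412,295),(174,209)),((243,180),(410,228))):
    ca,sa=red(S,a);cb,sb=red(T,b);print(ca,sa,cb,sb,tri(ray("scene",ca),ray("top",cb)))
for A in(((124,170),(201,146)),((376,170),(452,180))):
    p,q=[plane("top",u,.158) for u in A];d=q-p;print(p,q,np.linalg.norm(d),"mid",(p+q)/2,"lever dir angle deg",np.degrees(np.arctan2(d[1],d[0]))+90)
for x in ("scene0","top0"):
    pass
a=cv2.resize(S[270:440,320:470],None,fx=3.2,fy=3.2,interpolation=3);b=cv2.resize(T[120:240,100:250],None,fx=2.6,fy=2.6,interpolation=3)
b=cv2.copyMakeBorder(b,0,a.shape[0]-b.shape[0],0,0,0);im=np.hstack([a,b])[:600,:800]
cv2.imwrite("pics/crop.png",im);print(im.shape)
E
```

```text
[411.89655172 294.80636605] [402 283  21  25 377] [173.61006289 208.91823899] [165 198  19  22 318] (array([0.52655256, 0.20002464, 0.17961481]), np.float64(0.0005370744403216529))
[242.68778281 179.95022624] [234 170  18  21 221] [409.84868421 227.08881579] [401 218  19  19 304] (array([ 0.49615751, -0.14404954,  0.17816975]), np.float64(3.4104044500904464e-05))
[0.58765502 0.27923331 0.158     ] [0.62343441 0.16554635 0.158     ] 0.11918427745127842 mid [0.60554472 0.22238983 0.158     ] lever dir angle deg 17.469755272607898
[ 0.58494521 -0.098416    0.158     ] [ 0.56837617 -0.21384837  0.158     ] 0.11661545726661375 mid [ 0.57666069 -0.15613218  0.158     ] lever dir angle deg -8.168380245856198
(544, 800, 3)
```

View pics/crop.png

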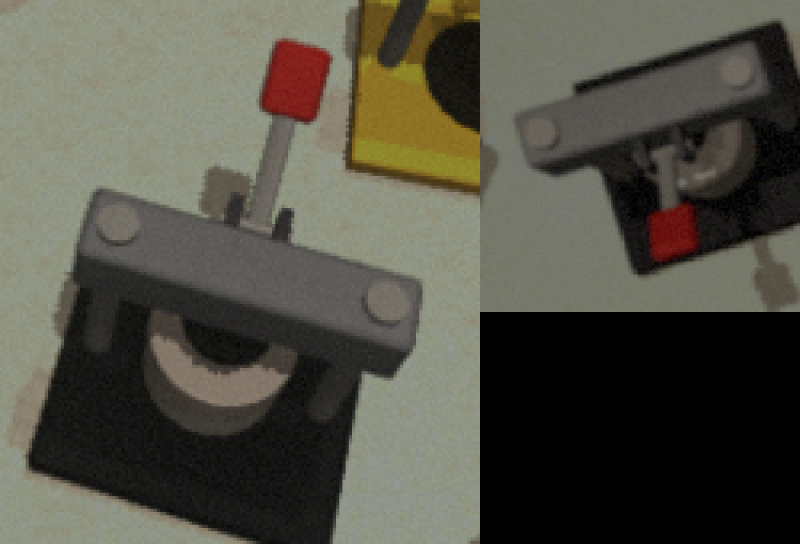

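The crop confirms the white jar sits under the right-hand grey press. The triangulated paddle is at z≈0.18 with under 1 mm of ray error, which fits a raised lever. The lever heading is about 16.5°, and the pivot works out to (0.577, 0.215). I'll close the gripper and move above the paddle.

play_rows(increments=[1,0,0,-0.032,0,0,-7,1,-0.381,-0.136,-0.032,0,0,-43,1,-0.381,-0.136,-0.032,0,0,-43,1,-0.381,-0.136,-0.032,0,0,-43,1,-0.381,-0.136,-0.032,0,0,-43,1,-0.381,-0.136,-0.032,0,0,-43,1,-0.381,-0.136,-0.032,0,0,-43,1,-0.381,-0.136,-0.032,0,0,-43])

```text
t: 0.77
tool_pos: [0.4335, 0.2961, 0.2601]
tcp_rot: [0.455, -3.108, 0.0]
wrist_force: [1.3, -0.1, 0.1]
gripper_width: 0.0002
finger_force: 0.0
```

```bash
cat >> h.py <<'E'
from scipy.spatial.transform import Rotation as Ro
def go(w,yaw):  # world TCP target, tool down with tool x at yaw deg -> increments
    s=manip.read_state();R=Ro.from_rotvec(s["tcp_rot"]);c,n=np.cos(np.radians(yaw)),np.sin(np.radians(yaw))
    G=Ro.from_matrix(np.array([[c,n,0],[n,-c,0],[0,0,-1]]))
    print(s["t"],s["tool_pos"].round(4),s["wrist_force"].round(1),"shift",R.inv().apply(np.array(w)-s["tool_pos"]).round(4),"turn",np.degrees((R.inv()*G).as_rotvec()).round(2))
E
python3 -c "
from h import *
go([.526,.199,.26],196.5)"
```

```text
0.7667 [0.4335 0.2961 0.2601] [ 1.3 -0.1  0.1] shift [-6.070e-02 -1.195e-01  1.000e-04] turn [ 0.   -0.03  0.18]
```

play_rows(increments=[1,-0.061,-0.12,0,0,0,0,1,-0.061,-0.12,0,0,0,0,1,-0.061,-0.12,0,0,0,0,1,-0.061,-0.12,0,0,0,0,1,-0.061,-0.12,0.02,0,0,0,1,-0.061,-0.12,0.035,0,0,0,1,-0.061,-0.12,0.035,0,0,0,1,-0.061,-0.12,0.035,0,0,0])

```text
t: 1.43
tool_pos: [0.5247, 0.2, 0.225]
tcp_rot: [0.449, -3.108, -0.0]
wrist_force: [-0.7, -0.0, 0.2]
gripper_width: 0.0001
finger_force: 0.0
```

```bash
python3 - <<'E'
from h import *
go([.526,.199,.225],196.5)
a=viewer.get_image("scene");b=viewer.get_image("top")
a=cv2.resize(a[180:440,290:490],None,fx=2,fy=2);b=cv2.resize(b[60:320,60:260],None,fx=2,fy=2)
cv2.imwrite("pics/over.png",np.hstack([a,b]))
E
```

```text
1.4333 [0.5247 0.2    0.225 ] [-0.7 -0.   0.2] shift [-0.0009 -0.0013  0.    ] turn [ 0.02 -0.1  -0.06]
```

View pics/over.png

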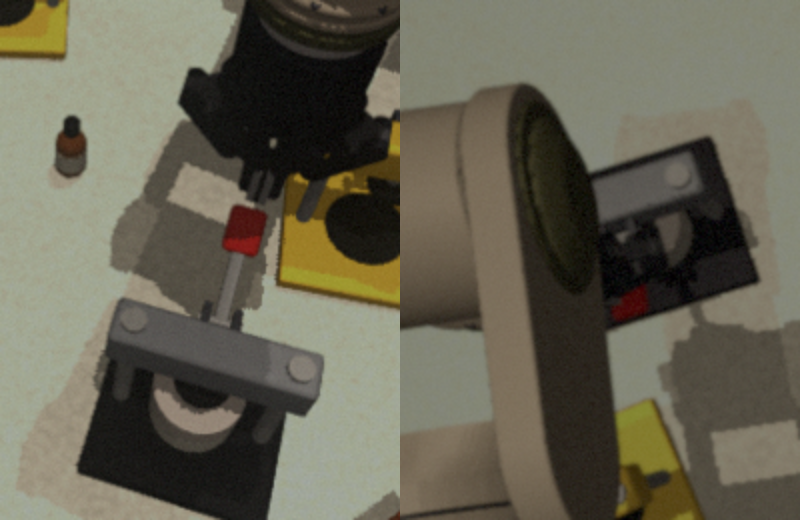

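The left half shows the closed fingertips just above and behind the cream paddle (245,230), clear of the yellow press. I'll push down along the paddle's arc. Tool +x points away from the pivot.

play_rows(increments=[1,0,0,0.008,0,0,0,1,0,-0.001,0.016,0,0,0,1,0.002,-0.001,0.024,0,0,0,1,0.004,-0.001,0.032,0,0,0,1,0.006,-0.001,0.04,0,0,0,1,0.008,-0.001,0.048,0,0,0,1,0.01,-0.001,0.056,0,0,0,1,0.011,-0.001,0.062,0,0,0])

```text
t: 2.2
tool_pos: [0.5145, 0.1956, 0.1624]
tcp_rot: [0.449, -3.109, 0.0]
wrist_force: [-0.4, 0.0, 2.1]
gripper_width: -0.0003
finger_force: 0.9
```

play_rows(increments=[1,0,0,0.006,0,0,0,1,-0.001,0,0.012,0,0,0,1,-0.002,0,0.018,0,0,0,1,-0.002,0,0.024,0,0,0,1,-0.002,0,0.028,0,0,0,1,-0.002,0,0.03,0,0,0,1,-0.002,0,0.032,0,0,0])

```text
t: 2.78
tool_pos: [0.5169, 0.1963, 0.1311]
tcp_rot: [-0.449, 3.109, -0.0]
wrist_force: [-1.4, -0.5, 2.3]
gripper_width: 0.0001
finger_force: 1.1
```

```bash
python3 - <<'E'
from h import *
go([.520,.198,.125],196.5)
a=viewer.get_image("scene");a=cv2.resize(a[200:440,290:490],None,fx=2.5,fy=2.5)
cv2.imwrite("pics/down.png",a)
E
```

```text
2.7833 [0.5169 0.1963 0.1311] [-1.4 -0.5  2.3] shift [-0.0034  0.0008  0.0061] turn [-0.    0.   -0.08]
```

View pics/down.png

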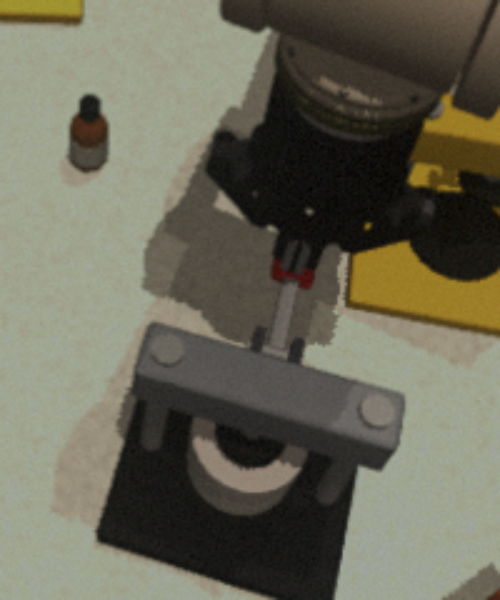

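The fingertips are on the red paddle (293,272), the force is 2.3 N and the stop hasn't been reached. I'll continue in small steps.

play_rows(increments=[1,0,0,0.0015,0,0,0,1,0,0,0.003,0,0,0,1,0,0,0.003,0,0,0])

```text
t: 3.08
tool_pos: [0.517, 0.1963, 0.1283]
tcp_rot: [-0.449, 3.109, 0.0]
wrist_force: [0.2, 0.4, 0.9]
gripper_width: -0.0002
finger_force: 0.4
```

play_rows(increments=[1,0,0,0.001,0,0,0,1,0,0,0.002,0,0,0,1,0,0,0.002,0,0,0])

```text
t: 3.33
tool_pos: [0.5171, 0.1963, 0.1263]
tcp_rot: [-0.449, 3.109, 0.0]
wrist_force: [-0.5, 0.5, 1.3]
gripper_width: -0.0001
finger_force: 0.6
```

play_rows(increments=[1,0,0,0.001,0,0,0,1,0,0,0.002,0,0,0,1,0,0,0.002,0,0,0])

```text
t: 3.58
tool_pos: [0.5168, 0.1963, 0.1242]
tcp_rot: [0.449, -3.109, -0.0]
wrist_force: [1.1, 0.4, 2.2]
gripper_width: 0.0001
finger_force: 0.7
```

play_rows(increments=[1,0,0,0.001,0,0,0,1,0,0,0.001,0,0,0])

```text
t: 3.75
tool_pos: [0.5168, 0.1963, 0.1232]
tcp_rot: [0.449, -3.109, -0.0]
wrist_force: [1.8, -0.6, 1.3]
gripper_width: -0.0
finger_force: 0.7
```

play_rows(increments=[1,0,0,0.001,0,0,0,1,0,0,0.002,0,0,0,1,0,0,0.002,0,0,0])

```text
t: 4.0
tool_pos: [0.5167, 0.1963, 0.1211]
tcp_rot: [0.449, -3.109, -0.0]
wrist_force: [0.2, -0.3, 0.8]
gripper_width: 0.0003
finger_force: 0.6
```

play_rows(increments=[1,0,0,0.001,0,0,0,1,0,0,0.002,0,0,0,1,0,0,0.002,0,0,0])

```text
t: 4.25
tool_pos: [0.5167, 0.1963, 0.1191]
tcp_rot: [0.449, -3.109, -0.0]
wrist_force: [1.3, 0.6, 1.0]
gripper_width: -0.0001
finger_force: 0.6
```

```bash
python3 - <<'E'
from h import *
a=viewer.get_image("scene");w=viewer.get_image("wrist")
a=cv2.resize(a[260:360,370:450],None,fx=4.5,fy=4.5);w=cv2.resize(w,(440,330));w=cv2.copyMakeBorder(w,0,a.shape[0]-330,0,0,0)
cv2.imwrite("pics/d2.png",np.hstack([a,w]))
E
```

```text
(no output)
```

View pics/d2.png

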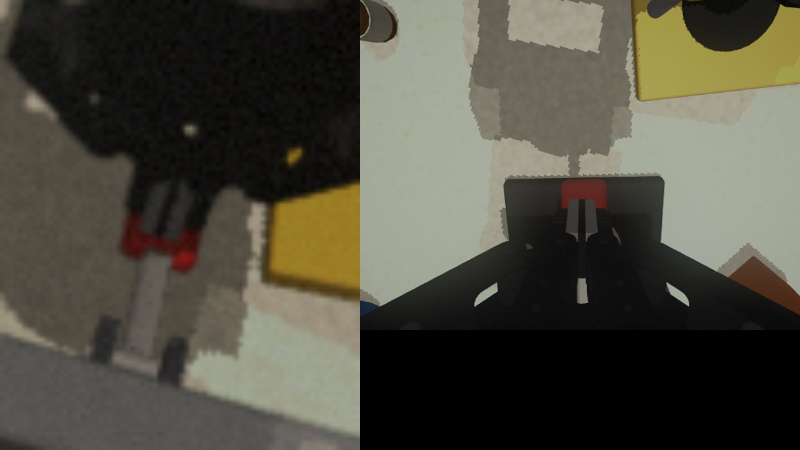

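Both views show the fingertips on the paddle, with red visible around them. There is still no stop force, so I'll continue.

play_rows(increments=[1,0,0,0.001,0,0,0,1,0,0,0.002,0,0,0,1,0,0,0.003,0,0,0,1,0,0,0.003,0,0,0])

```text
t: 4.68
tool_pos: [0.5168, 0.1963, 0.1161]
tcp_rot: [0.449, -3.109, 0.0]
wrist_force: [-0.5, -0.6, 0.7]
gripper_width: -0.0002
finger_force: 0.5
```

play_rows(increments=[1,0,0,0.001,0,0,0,1,0,0,0.002,0,0,0,1,0,0,0.002,0,0,0])

```text
t: 4.93
tool_pos: [0.5167, 0.1962, 0.1141]
tcp_rot: [0.449, -3.109, 0.0]
wrist_force: [1.0, -1.4, 1.6]
gripper_width: -0.0001
finger_force: 0.6
```

play_rows(increments=[1,0,0,0.001,0,0,0,1,0,0,0.002,0,0,0,1,0,0,0.003,0,0,0,1,0,0,0.003,0,0,0])

```text
t: 5.27
tool_pos: [0.5167, 0.1962, 0.1111]
tcp_rot: [0.449, -3.109, 0.0]
wrist_force: [1.1, -0.5, 0.9]
gripper_width: -0.0001
finger_force: 0.5
```

```bash
python3 - <<'E'
from h import *
go([.520,.198,.125],196.5)
c=viewer.calibration("wrist");w=viewer.get_image("wrist");cv2.imwrite("pics/w3.png",w)
a=viewer.get_image("scene");ca,sa=red(a,(405,315));print(ca,sa)
cw,sw=red(w,(300,280));print(cw,sw)
# expected image of P vs joint value in scene
c=viewer.calibration("scene");u=np.array([.957,.291]);pv=np.array([.577,.215])
for q in(.9,1.1,1.2,1.3):
    al=np.radians(40)-q;h=.068*np.cos(al)-.005*np.sin(al);z=.137+.068*np.sin(al)+.005*np.cos(al)
    P=np.r_[pv-h*u,z]
    f=lambda n:cv2.projectPoints(P[None],cv2.Rodrigues(np.array(viewer.calibration(n)["R"]))[0],np.array(viewer.calibration(n)["t"]),np.array(viewer.calibration(n)["intrinsics"]),np.array(viewer.calibration(n)["dist_coeffs"]))[0].ravel().round(1)
    print(q,P.round(4),f("scene"),f("wrist"))
E
```

```text
5.2667 [0.5167 0.1962 0.1111] [ 1.1 -0.5  0.9] shift [-0.0037  0.0008 -0.0139] turn [ 0.   -0.03 -0.07]
[404.52307692 317.95384615] [397 313  16  10  65]
[298.2        296.85333333] [293 290  10  13  75]
0.9 [0.5123 0.1953 0.1283] [408.  303.1] [326.5 318.8]
1.1 [0.5152 0.1962 0.115 ] [406.2 308.9] [326.2 309.2]
1.2 [0.5176 0.197  0.1087] [405.2 312.2] [326.1 307.7]
1.3 [0.5207 0.1979 0.1026] [404.2 315.6] [326.1 308. ]
```

View pics/w3.png

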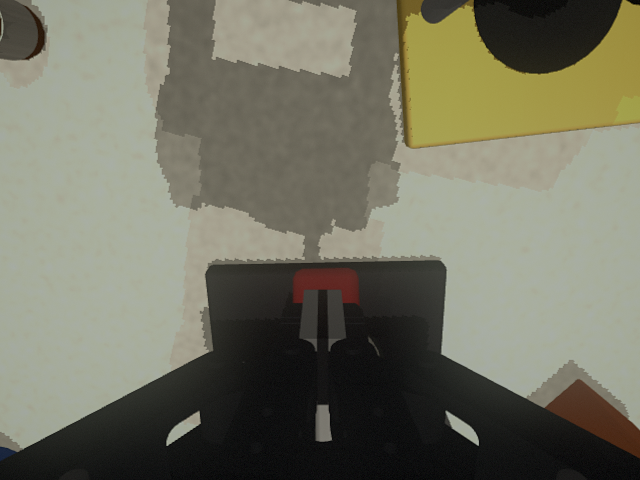

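The tip rests on the paddle (red at 325,285), and its depth matches the lever nearing the stop. I'll lift off and measure the lever with nothing in the way.

play_rows(increments=[1,0,0,-0.03,0,0,0,1,0,0,-0.07,0,0,0,1,0.02,0,-0.11,0,0,0,1,0.04,0,-0.14,0,0,0,1,0.06,0,-0.14,0,0,0,1,0.06,0,-0.14,0,0,0])

```text
t: 5.87
tool_pos: [0.457, 0.179, 0.2532]
tcp_rot: [-0.449, 3.107, -0.0]
wrist_force: [0.7, 0.1, 0.4]
gripper_width: 0.0
finger_force: 0.0
```

```bash
python3 - <<'E'
from h import *
s=manip.read_state();print(s["tool_pos"],s["wrist_force"])
a=viewer.get_image("scene");cv2.imwrite("pics/up_s.png",a);ca,sa=red(a,(405,312));print(ca,sa)
h=cv2.cvtColor(a[200:430,330:470],cv2.COLOR_BGR2HSV)
cv2.imwrite("pics/up.png",np.hstack([cv2.resize(a[250:410,330:450],None,fx=3,fy=3),cv2.resize(viewer.get_image("wrist"),(440,480))]))
# lever plane intersection
u=np.array([.957,.291]);pv=np.array([.577,.215]);n=np.array([-u[1],u[0],0])
o,d=ray("scene",ca);p=o+d*(n@(np.r_[pv,0]-o))/(n@d);H=u@(pv-p[:2]);print("point",p,"horiz",H,"angle deg (centroid)",np.degrees(np.arctan2(p[2]-.137,H)))
E
```

```text
[0.45704152 0.17899465 0.25319579] [0.70917938 0.05137738 0.40585513]
[404.79459459 313.6       ] [397 306  16  17 185]
point [0.51937369 0.19747727 0.10711512] horiz 0.06024749230725279 angle deg (centroid) -26.383029847244405
```

View pics/up.png

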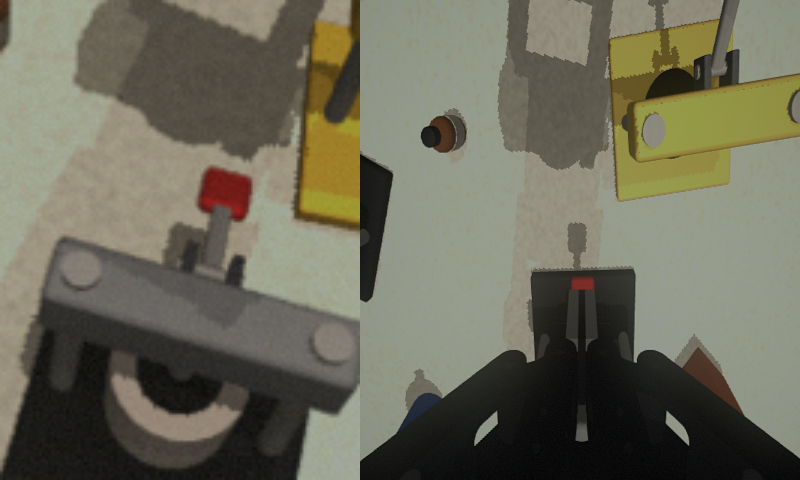

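The lever is well down: the scene paddle centroid is at row 313.6, against 312.2 expected at 1.2 rad and 315.6 at 1.3. The jar looks undisturbed. No firm stop was felt, so I'll go back and push until the force rises.

play_rows(increments=[1,-0.03,0,0,0,0,0,1,-0.06,0,0.03,0,0,0,1,-0.06,0,0.07,0,0,0,1,-0.06,0,0.11,0,0,0,1,-0.06,0,0.13,0,0,0,1,-0.06,0,0.14,0,0,0,1,-0.06,0,0.142,0,0,0,1,-0.06,0,0.144,0,0,0])

```text
t: 6.63
tool_pos: [0.5175, 0.1964, 0.1074]
tcp_rot: [-0.449, 3.109, -0.0]
wrist_force: [0.1, -0.8, 0.5]
gripper_width: 0.0003
finger_force: 0.0
```

play_rows(increments=[1,0,0,0.001,0,0,0,1,0,0,0.002,0,0,0,1,0,0,0.002,0,0,0])

```text
t: 6.88
tool_pos: [0.5175, 0.1964, 0.1065]
tcp_rot: [-0.448, 3.107, 0.0]
wrist_force: [-0.0, 0.1, 1.1]
gripper_width: 0.0003
finger_force: 0.4
```

play_rows(increments=[1,0,0,0.001,0,0,0,1,0,0,0.002,0,0,0,1,0,0,0.002,0,0,0])

```text
t: 7.13
tool_pos: [0.5169, 0.1963, 0.1036]
tcp_rot: [-0.449, 3.109, 0.0]
wrist_force: [0.3, -0.2, 2.4]
gripper_width: -0.0001
finger_force: 0.9
```

play_rows(increments=[1,0,0,0.001,0,0,0,1,0,0,0.002,0,0,0,1,0,0,0.002,0,0,0])

```text
t: 7.38
tool_pos: [0.517, 0.1963, 0.1015]
tcp_rot: [-0.449, 3.109, 0.0]
wrist_force: [0.3, 0.3, 3.7]
gripper_width: -0.0002
finger_force: 1.6
```

play_rows(increments=[1,0,0,0.001,0,0,0,1,0,0,0.002,0,0,0,1,0,0,0.002,0,0,0])

```text
t: 7.63
tool_pos: [0.5172, 0.1964, 0.101]
tcp_rot: [-0.449, 3.107, -0.0]
wrist_force: [-5.1, -1.7, 16.3]
gripper_width: 0.0001
finger_force: 7.8
```

play_rows(increments=[1,0,0,0.001,0,0,0,1,0,0,0.002,0,0,0,1,0,0,0.002,0,0,0])

```text
t: 7.88
tool_pos: [0.5174, 0.1964, 0.1005]
tcp_rot: [-0.449, 3.105, -0.0]
wrist_force: [-8.5, -2.4, 28.1]
gripper_width: -0.0001
finger_force: 14.3
```

The force climbed to 28 N with no further travel, so the lever is at its stop. I'll lift off and check.

play_rows(increments=[1,0,0,-0.02,0,0,0,1,0,0,-0.06,0,0,0,1,0.02,0,-0.1,0,0,0,1,0.04,0,-0.14,0,0,0,1,0.06,0,-0.15,0,0,0,1,0.06,0,-0.15,0,0,0,1,0.06,0,-0.15,0,0,0,1,0.06,0,-0.15,0,0,0])

```text
t: 8.55
tool_pos: [0.4593, 0.1793, 0.2463]
tcp_rot: [0.448, -3.108, -0.0]
wrist_force: [0.1, 0.3, 0.4]
gripper_width: 0.0002
finger_force: 0.0
```

```bash
python3 - <<'E'
from h import *
s=manip.read_state();print(s["t"],s["tool_pos"],s["wrist_force"])
a=viewer.get_image("scene");print(red(a,(405,315)),red(a,(243,180)))
cv2.imwrite("pics/fin.png",a)
E
```

```text
8.55 [0.45926495 0.17929618 0.24628504] [0.07988325 0.25458589 0.35308899]
(array([403.47435897, 318.33974359]), array([396, 312,  16,  15, 156], dtype=int32)) (array([242.73515982, 180.01369863]), array([234, 170,  18,  21, 219], dtype=int32))
```

View pics/fin.png

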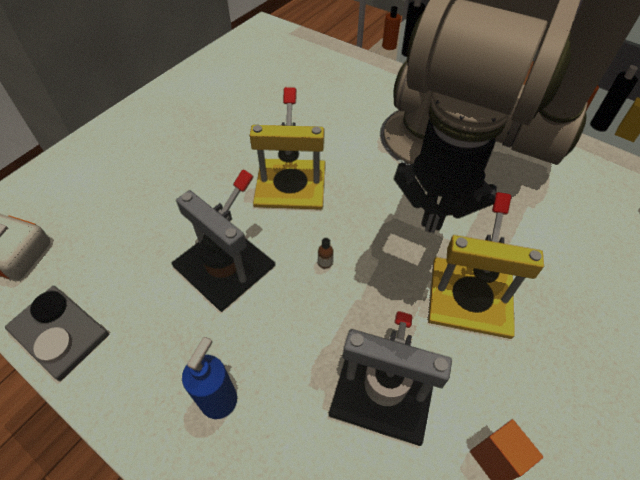

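The cream lever is fully down (paddle at 403,318) and its jar is in place. The amber lever is unchanged (243,180), and the gripper is clear of everything.

```bash
python3 -c "
from workcell import manip
print(manip.sign_off())"
```

```text
the job is handed in; nothing more can be done
None
```

I pushed the white jar's lever down to its stop (28 N felt, no further travel) and let go; the amber lever is still raised, the white jar looks in place, and the job is handed in, though sign-off returned no verdict.

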